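# Free the battery jammed in the collecting bottle

## Robot

A 6-joint arm with a two-finger parallel gripper is mounted at the origin on a cart in front of the work surface, level with it; the furniture and walls round the work are solid. World frame = base frame: x ahead of the robot, y to its left, z up, the work surface at z = 0. Lengths are in m, angles in rad, forces in N, time in s.
With the tool pointing down it reaches from about 0.375 to 0.925 m from the base axis. Payload 5.7 kg.
Tool frame: the origin (TCP) lies between the finger pads; the fingertips stand 25 mm ahead of it and the grasp point (between the pads) lies 6 mm ahead of it; z points along the fingers, y is the line along which they close (so a half turn about z gives the same grasp; the last joint's range is limited). The gripper opens to 88 mm and grips with 3 to 60 N. Pads are 20 mm wide; open, the fingers measure 115 mm over their backs; the gripper's body (75 mm by 178 mm) begins 61 mm behind the grasp point.
Start: joints at [-1.375, 0.359, 1.51, -0, 1.272, -0.115], TCP at [0.183, -0.571, 0.248] pointing down, gripper open.
Joint ranges: [-2.97, 2.97], [-1.01, 2.36], [0.21, 2.38], [-0.96, 4.11], [0.2, 2.71], [-2.98, 2.98]. Speed limits (rad/s): [2.39, 2.39, 3.14, 3.14, 3.14, 3.14].

## Interface

Orientations are given as a rotation vector (axis times angle).
In Python, from cell import ctrl, optics, job gives the robot as it stands. The module is installed in compiled form; this text tells all that it offers.
- The arm moves only by the tool arm_command, never from a script. Its arguments are lists of equal length, an entry for each row: "grip": the closure, from -1 (fully open) to 1 (shut); "offset": the shift along the tool's x, y, z in cm, a list of three; "yaw": the turn about the tool's z in rad. In form: {"grip": [grip, ...], "offset": [[dx, dy, dz], ...], "yaw": [yaw, ...]}. A call has exactly 10 rows; each row shifts and turns the commanded pose from where the row before left it, along the tool's axes as they then stand; what a row does not reach is not made up. A row lasts 1/8 s, in which the tool goes at most 62.5 mm and 10.7 degrees, less where a joint would pass 70% of its speed; a pose out of reach is approached as far as the arm can. A call with a gripper value outside its range is refused whole. The fingers move at their own pace and stop on an object; "force" is the grip in N (left out, the last holds). Time passes only in rows, so rows that do not move let the fingers close, or fill a call up. It gives the time, the measured TCP pose, the force, the opening and the grip force at its end, in the units of the state.
- ctrl.get_obs(): the state, without advancing time (a new reading comes with each control period).
- optics.grab_frame(name): name is "scene" or "top" or "wrist"; returns the picture (480x640x3 uint8, blue, green, red); there is no depth.
- optics.camera_params(name): a dict with "fx", "fy", "cx", "cy" (pixels), "k1" (the pictures are not rectified: a ray, as slopes to the right and down, at radius r is drawn at 1 + k1 r^2 times it, then the intrinsics apply), "view" (4x4, takes a point from world to camera coordinates). Camera axes: x right, y down, z forward; pixel columns grow to the right and rows downward; lengths in m; the calibration is good to about 2 mm. A picture is of the moment at which its call begins: read the wrist's pose just before it. camera_params takes no time and is no camera call; for the wrist camera it gives the pose at the moment of the call.
- job.close_job(): hands the job in; it is judged then, once.
The state is a dict: "time": time; "joints": joint angles; "dq": joint speeds; "tau": joint torques, N m; "ee_pos": TCP position; "tool_rot": TCP orientation; "ft_force": force on the tool from outside, world axes, zero at the start; "torque": the same for the moment, N m; "gripper_width": finger opening in m; "grasp_force": force on a finger pad.
Only numpy, scipy, OpenCV 4.12 (cv2) and the standard library are available. Lean on these libraries where they do the work, as an engineer would, in place of code of your own. Each camera call takes 0.05 s, during which the arm holds its last target. There are 200 camera calls.

## Task

A used battery has lodged crosswise in the neck of the clear collecting bottle. Pick the bottle up by its neck and rock it well over from side to side, in the plane of its broad shoulders, until the battery has dropped down into the bottle's body; it must not come out of the mouth. Then stand the bottle upright inside the low tray and let go, leaving the other things on the desk where they are.

Things in the scene. Friction and masses are not known exactly. Their poses are not given: they have to be found in the camera images.
- bottle: Clear bottle, about 0.25 kg, loose, upright on a 3 mm desk mat. Origin: centre of its underside, z up to the mouth. Body 104 mm (x) by 61 mm (y), shoulders sloping in from z = 47 to 71 mm on its +x and -x sides; neck 54 mm (x) by 61 mm (y) outside, flat-walled, up to the open mouth at z = 176 mm; collar at z = 74 to 79 mm. Neck bore 46 (x) by 54 mm (y).
- bottle_grip (a point): Point on the bottle's axis in the neck, 154 mm above its underside (22 mm below the mouth), at the height to grip; axes as the bottle's. Grip the neck across its 54 mm (along the bottle's x).
- ledge_upper (a point): Tip of the upper ledge, z = 110 mm: it reaches 18 mm into the bore from the bottle's -x wall and slopes 15 degrees down to that wall, so the battery rests there. Lean the mouth 30 to 40 degrees towards the bottle's +x side (turning about its y axis) and the battery rolls off and falls onto the lower ledge.
- ledge_lower (a point): Tip of the lower ledge, z = 68 mm: it reaches 18 mm into the bore from the bottle's +x wall and slopes 15 degrees down to that wall, so it catches the battery. Lean the mouth 30 to 40 degrees towards the bottle's -x side and the battery rolls off and drops into the body.
- battery: Round battery, 26 mm diameter, 50 mm long, 0.08 kg, steel ends and a black jacket. Origin at its centre, its length along its own y. Starts lying crosswise (along the bottle's y) inside the neck on the upper ledge, its centre 122 mm above the bottle's underside; 80 mm when on the lower ledge, about 19 mm (31 if on end) once it is in the body.
- tray: Low grey tray, fixed, 150 mm along its x and 190 mm along its y outside, rim 18 mm high, walls and floor 5 mm thick. Origin at the centre of its underside; z up. The bottle fits in it standing at any angle.
- glue_stick: Glue stick, 26 mm across and 97 mm tall, standing loose between bottle and tray; to be left alone. Origin at the centre of its underside.
- stapler: Black stapler, 148 x 36 x 52 mm, loose, beyond the glue stick; to be left alone. Origin at the centre of its underside.
- tape_1: Roll of tape lying flat, 98 mm across, 25 mm high, loose, to the right of the bottle; to be left alone. Origin at the centre of its underside.
- mint_tin: Small flat tin, 47 x 64 x 18 mm, loose, lying to the right of the bottle; to be left alone. Origin at the centre of its underside.
There are look-alikes about, which are no part of the job. Several things have the shape of the battery; the one meant has the colours described above.

How it is judged:
On the way:
1. the battery has dropped from the neck into the bottle's body (z of battery in the frame of bottle below 0.045 m), for 0.2 s.
At the end, for the whole second after the job is handed in: The battery lies in the bottle's body (its centre less than 45 mm above the bottle's underside), and the bottle stands flat on the tray's floor inside the rim, upright within 0.05 rad, at rest and released (z of battery in the frame of bottle between 0 and 0.045 m and distance between battery and bottle below 0.075 m and angle between bottle's own z axis and vertical below 0.05 rad and z of bottle in the frame of tray between 0.001 and 0.009 m and x of bottle in the frame of tray between -0.05 and 0.05 m and y of bottle in the frame of tray between -0.07 and 0.07 m and linear speed of bottle below 0.02 m/s and contact force between the fingers and bottle below 0.1 N); the robot touches nothing.
It fails at once if the battery comes out of the bottle's mouth (z of battery in the frame of bottle above 0.165 m).
It fails at once if a bystander (glue stick, stapler, tape roll, tin) is shifted by more than 30 mm or the glue stick is knocked over (distance of any of glue_stick, stapler, tape_1, mint_tin from where it was at the start of the episode above 0.03 m or angle between glue_stick's own z axis and vertical above 0.5 rad).
It also fails if it takes over 53 s, if anything falls off the work surface, if the arm or the gripper's body presses on something with over 40 N, if the wrist force passes 120 N, or if a joint passes its speed limit or range.

## Working session

There is one attempt and no reset: what is moved stays moved. The work goes in short steps, Python scripts to look and compute and a tool call to move; the robot and the scene stay as the last step left them, time stands still between calls to the robot, and variables do not carry over. Pictures are saved under pics/ and viewed, at most 10 in all, crops included, and the job is handed in when it is done.

Besides the shell and the picture viewer there is one more tool, called after "Call:" as a command line: name --pt "numbers of a row" for each row, then --argument value for the rest. arm_command: Moves the arm, as the interface text tells. Its arguments: {"type":"object","properties":{"grip":{"type":"array"},"offset":{"type":"array"},"yaw":{"type":"array"},"force":{"type":"number"}},"required":["grip","offset","yaw"]}

```bash
mkdir -p pics; cat > h.py <<'E'
import numpy as np, cv2
from cell import ctrl, optics, job
def ray(p,u,v):
    a=(u-p["cx"])/p["fx"]; b=(v-p["cy"])/p["fy"]
    x,y=a,b
    for _ in range(20):
        s=1+p["k1"]*(x*x+y*y); x,y=a/s,b/s
    V=np.array(p["view"]); R=V[:3,:3]; t=V[:3,3]
    d=R.T@np.array([x,y,1.]); return -R.T@t, d/np.linalg.norm(d)
def onz(p,u,v,z):
    o,d=ray(p,u,v); return o+d*(z-o[2])/d[2]
def tri(*prs):
    A=np.zeros((3,3));b=np.zeros(3)
    for p,u,v in prs:
        o,d=ray(p,u,v);M=np.eye(3)-np.outer(d,d);A+=M;b+=M@o
    return np.linalg.solve(A,b)
def proj(p,X):
    V=np.array(p["view"]); c=V[:3,:3]@np.array(X)+V[:3,3]; x,y=c[:2]/c[2]
    s=1+p["k1"]*(x*x+y*y); return p["fx"]*x*s+p["cx"],p["fy"]*y*s+p["cy"]
E
python3 - <<'E'
from h import *
for n in ("scene","top"):
    cv2.imwrite(f"pics/{n}0.png",optics.grab_frame(n)); p=optics.camera_params(n)
    print(n,{k:p[k] for k in p if k!="view"},np.round(p["view"],3).tolist())
print(ctrl.get_obs())
E
```

```text
scene {'fx': 472.65137354770627, 'fy': 472.65137354770627, 'cx': 324.7082275777398, 'cy': 242.36995331472517, 'k1': -0.09467327869616769} [[-0.732, -0.681, -0.017, 0.323], [-0.429, 0.48, -0.765, 0.342], [0.529, -0.553, -0.644, 0.789], [0.0, 0.0, 0.0, 1.0]]
top {'fx': 569.882994461045, 'fy': 569.882994461045, 'cx': 315.664033483676, 'cy': 245.9502116705905, 'k1': -0.12679196006260343} [[-0.003, -1.0, -0.006, -0.079], [-0.988, 0.004, -0.154, 0.506], [0.154, 0.006, -0.988, 1.406], [0.0, 0.0, 0.0, 1.0]]
{'time': 0.1, 'joints': array([-1.37509833e+00,  3.59445382e-01,  1.51132273e+00, -1.62344421e-05,
        1.27250138e+00, -1.15123437e-01]), 'dq': array([ 0.00062743, -0.0021157 , -0.00184257, -0.00123084,  0.00023106,
        0.00177659]), 'tau': array([ 4.65963640e-04, -5.16359031e+01, -2.71408010e+01,  6.76005450e-02,
        2.76560721e-02, -2.99763440e-05]), 'ee_pos': array([ 0.1833641 , -0.57068087,  0.24688679]), 'tool_rot': array([-3.10207447e+00, -4.86022352e-01,  1.30366160e-04]), 'ft_force': array([-1.09479625, -0.13303374, -0.45008886]), 'torque': array([ 0.01485673,  0.02528203, -0.01679121]), 'grasp_force': 0.0, 'gripper_width': 0.08797291507708845}
```

View pics/scene0.png

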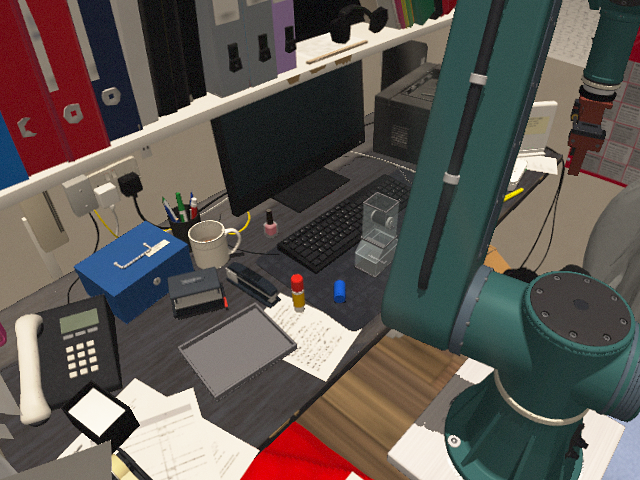

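View pics/top0.png

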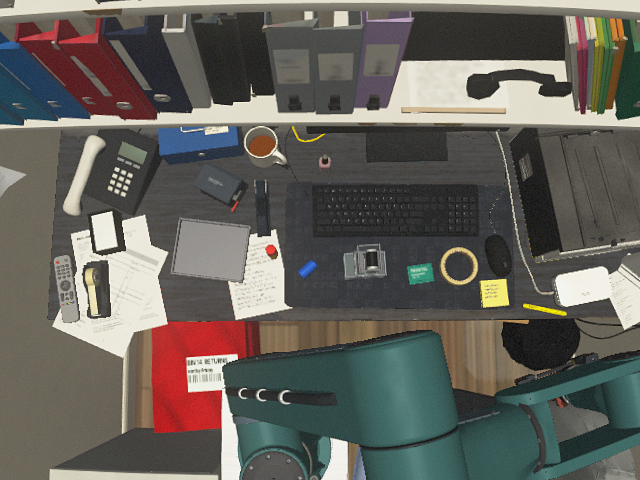

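The scene view (bottle about (378,235)) and the top view (bottle about (366,262)) show the same layout. From the top, the tray is at (211,250), the glue stick at (271,251), the stapler at (263,207), the tape roll at (459,265) and the tin at (420,273). A blue battery lies at (307,269); the battery in the bottle neck is the candidate. Next I'll enlarge the bottle.

```bash
python3 - <<'E'
import cv2,numpy as np
a=cv2.imread("pics/scene0.png")[180:285,335:425]; b=cv2.imread("pics/top0.png")[230:290,330:405]
a=cv2.resize(a,None,fx=5,fy=5,interpolation=3)[:600,:400]; b=cv2.resize(b,(400,320),interpolation=3)
c=np.zeros((525,800,3),np.uint8); c[:a.shape[0],:a.shape[1]]=a[:525,:400]; c[:320,400:]=b
cv2.imwrite("pics/crop1.png",c)
E
```

```text
(no output)
```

View pics/crop1.png

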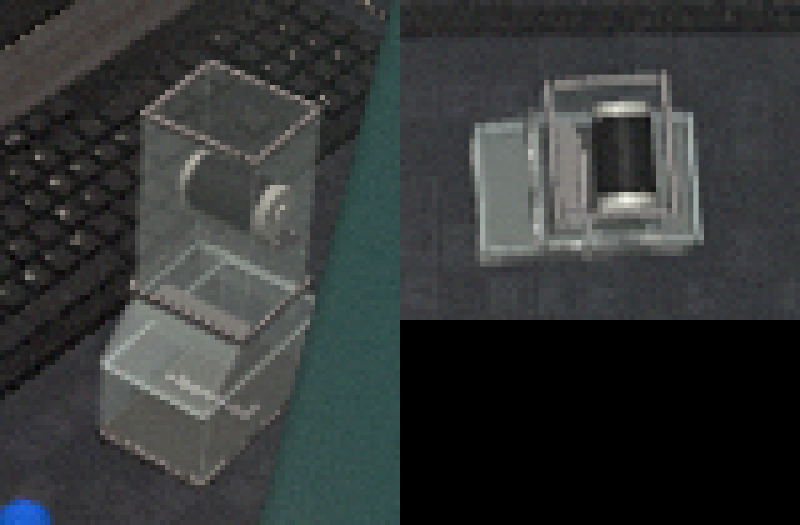

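The crop confirms it: the cylinder in the neck has a black jacket and steel ends, and the loose one at (307,269) is blue. It sits against the right-hand (world −y) wall, so the bottle's +x points roughly to world +y. Now to triangulate.

```bash
python3 - <<'E'
from h import *
s=optics.camera_params("scene");t=optics.camera_params("top")
S=lambda x,y:(s,335+x/5,180+y/5)
T=lambda x,y:(t,330+(x-400)/5.3333,230+y/5.3333)
P=lambda n,v:print(n,np.round(v,4))
P("mouth +x+y",tri(S(143,112),T(547,82)));P("mouth +x-y",tri(S(212,62),T(668,72)))
m=[onz(*S(*c),.179) for c in((212,62),(322,103),(258,160),(143,112))]
for c in m:P("scene mouth at .179",c)
P("centre",np.mean(m,0))
P("base -x+y",tri(S(203,485),T(480,262)))
for c in((203,485),(100,435)):P("scene base",onz(*S(*c),.003))
for c in((480,262),(703,243)):P("top base",onz(*T(*c),.003))
# tray rim corners (top) at z=.018 rough
im=cv2.imread("pics/top0.png")
for u,v in((178,219),(251,226),(244,283),(171,274)):P("tray",onz(t,u,v,.018))
for u,v in((246,306),(297,347),(215,396),(180,348)):P("tray sc",onz(s,u,v,.018))
P("glue",tri((s,297,277),(t,271,249)))
P("tape",onz(t,459,265,.02));P("tin",onz(t,420,273,.018));P("stapler",onz(t,263,207,.05))
a=cv2.resize(cv2.imread("pics/top0.png")[175:300,155:295],None,fx=5,fy=4.8,interpolation=3);cv2.imwrite("pics/crop2.png",a)
E
```

```text
mouth +x+y [ 0.4862 -0.1776  0.1768]
mouth +x-y [ 0.49   -0.2304  0.1748]
scene mouth at .179 [ 0.4864 -0.2254  0.179 ]
scene mouth at .179 [ 0.4309 -0.2323  0.179 ]
scene mouth at .179 [ 0.4263 -0.1801  0.179 ]
scene mouth at .179 [ 0.4849 -0.1748  0.179 ]
centre [ 0.4571 -0.2032  0.179 ]
base -x+y [ 0.425  -0.1561  0.0055]
scene base [ 0.4268 -0.158   0.003 ]
scene base [ 0.4846 -0.152   0.003 ]
top base [ 0.4249 -0.1564  0.003 ]
top base [ 0.4336 -0.2646  0.003 ]
tray [0.5823 0.2789 0.018 ]
tray [0.5625 0.0865 0.018 ]
tray [0.4143 0.1023 0.018 ]
tray [0.4377 0.2923 0.018 ]
tray sc [0.5697 0.112  0.018 ]
tray sc [0.41   0.1144 0.018 ]
tray sc [0.441  0.2941 0.018 ]
tray sc [0.5806 0.2756 0.018 ]
glue [0.4908 0.0278 0.0958]
tape [ 0.458  -0.4499  0.02  ]
tin [ 0.4382 -0.3483  0.018 ]
stapler [0.6055 0.0527 0.05  ]
```

View pics/crop2.png

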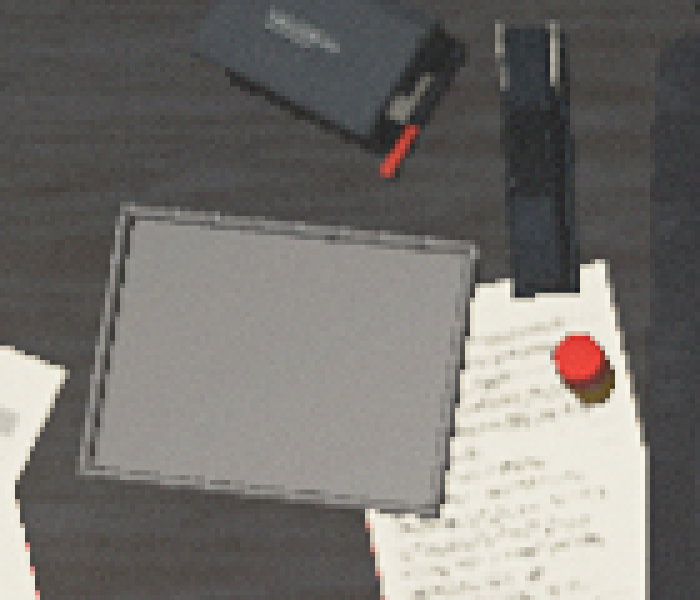

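The tool only shifts and yaws, so it can't tilt. I'll fly over the bottle first, then measure again.

Call:
arm_command --grip '[-1,-1,-1,-1,-1,-1,-1,-1,-1,-1]' --pt "3.7 -2.6 -0.4" --pt "3.7 -2.6 -0.4" --pt "3.7 -2.6 -0.4" --pt "3.7 -2.6 -0.4" --pt "3.7 -2.6 -0.4" --pt "3.7 -2.6 0" --pt "3.7 -2.6 0" --pt "3.7 -2.6 0" --pt "3.7 -2.6 0" --pt "3.7 -2.6 0" --yaw '[0,0,0,0,0,0,0,0,0,0]'

```text
time: 1.35
ee_pos: [0.4568, -0.2091, 0.2674]
tool_rot: [-3.103, -0.486, 0.001]
ft_force: [0.5, 0.7, 0.2]
gripper_width: 0.0879
grasp_force: 0.0
```

Call:
arm_command --grip '[-1,-1,-1,-1,-1,-1,-1,-1,-1,-1]' --pt "0 0 0" --pt "0 0 0" --pt "0 0 0" --pt "0.2 -0.3 0" --pt "0 0 0" --pt "0 0 0" --pt "0 0 0" --pt "0 0 0" --pt "0 0 0" --pt "0 0 0" --yaw '[0.075,0.075,0.075,0,0,0,0,0,0,0]'

```text
time: 2.6
ee_pos: [0.458, -0.2074, 0.2677]
tool_rot: [-3.139, -0.135, 0.0]
ft_force: [0.1, -0.2, -0.4]
gripper_width: 0.0877
grasp_force: 0.0
```

```bash
python3 - <<'E'
from h import *
p=optics.camera_params("wrist"); im=optics.grab_frame("wrist"); cv2.imwrite("pics/w1.png",im)
np.save("w1.npy",np.array(p["view"])); print(np.round(p["view"],3).tolist(),p["fx"]); o=ctrl.get_obs(); print(o["ee_pos"],o["tool_rot"],o["joints"])
E
```

```text
[[0.086, -0.996, 0.0, -0.246], [-0.961, -0.083, 0.265, 0.385], [-0.264, -0.023, -0.964, 0.527], [0.0, 0.0, 0.0, 1.0]] 375.1406655614082
[ 0.4579559  -0.20738545  0.26766888] [-3.13859304e+00 -1.34735802e-01  1.88686054e-05] [-5.62766676e-01  1.99026095e-01  1.68811645e+00  8.70246939e-05
  1.25452200e+00  9.22197811e-01]
```

View pics/w1.png

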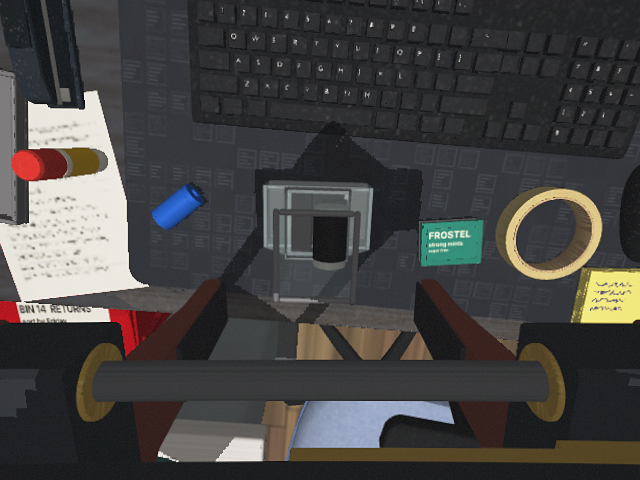

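The wrist picture shows the mouth rim at (273,209)–(358,209), its near edge around row 300, and the black battery at (330,240). The rim is parallel to the image rows, so the yaw is right. Now checking the centre.

```bash
python3 - <<'E'
from h import *
p=optics.camera_params("wrist")
for c in((273,210),(358,209),(358,299),(276,301)):print(np.round(onz(p,*c,.179),4))
s=optics.camera_params("scene");print("tri",tri((p,273,210),(s,363.6,202.4)),tri((p,358,209),(s,377.4,192.4)))
for c in((263,184),(373,184)):print("body top",np.round(onz(p,*c,.05),4))
E
```

```text
[ 0.4871 -0.1762  0.179 ]
[ 0.4922 -0.228   0.179 ]
[ 0.433  -0.2346  0.179 ]
[ 0.4271 -0.1814  0.179 ]
tri [ 0.4865118  -0.1762886   0.17747908] [ 0.49061783 -0.22925685  0.17492078]
body top [ 0.4864 -0.1512  0.05  ]
body top [ 0.4953 -0.2544  0.05  ]
```

The bottle axis is at about (0.460, −0.2055) and the mouth at 0.176–0.179. I'll descend and grip.

Call:
arm_command --grip '[-1,-1,-1,-1,-1,-1,0.5,1,1,1]' --pt "0.2 -0.2 2" --pt "0 0 2.5" --pt "0 0 2.5" --pt "0 0 2" --pt "0 0 1.5" --pt "0 0 0" --pt "0 0 0" --pt "0 0 0" --pt "0 0 0" --pt "0 0 0" --yaw '[0,0,0,0,0,0,0,0,0,0]' --force 50

```text
time: 3.9
ee_pos: [0.4598, -0.2052, 0.1629]
tool_rot: [-3.139, -0.135, -0.0]
ft_force: [-0.3, 1.9, 3.3]
gripper_width: 0.0533
grasp_force: 49.7
```

Gripped at 53.3 mm. Lifting clear of everything.

Call:
arm_command --grip '[1,1,1,1,1,1,1,1,1,1]' --pt "0 0 -0.7" --pt "0 0 -1.5" --pt "0 0 -2" --pt "0 0 -2" --pt "0 0 -2" --pt "0 0 -2" --pt "0 0 -2" --pt "0 0 -1.5" --pt "0 0 -0.5" --pt "0 0 0" --yaw '[0,0,0,0,0,0,0,0,0,0]'

```text
time: 5.15
ee_pos: [0.4597, -0.2052, 0.3047]
tool_rot: [3.139, 0.135, 0.0]
ft_force: [0.1, 0.2, -3.5]
gripper_width: 0.0535
grasp_force: 49.7
```

The arm can't tilt, so I'll use sideways acceleration in the shoulder plane to roll the battery off the 15° ledge. The first kick is towards bottle +x with a sharp reversal, then stop and look.

Call:
arm_command --grip '[1,1,1,1,1,1,1,1,1,1]' --pt "0 -2 0" --pt "0 -4.5 0" --pt "0 4.5 0" --pt "0 2 0" --pt "0 0 0" --pt "0 0 0" --pt "0 0 0" --pt "0 0 0" --pt "0 0 0" --pt "0 0 0" --yaw '[0,0,0,0,0,0,0,0,0,0]'

```text
time: 6.4
ee_pos: [0.4598, -0.2051, 0.3047]
tool_rot: [-3.139, -0.135, -0.0]
ft_force: [0.6, 0.7, -3.0]
gripper_width: 0.0535
grasp_force: 49.9
```

```bash
python3 - <<'E'
from h import *
a=optics.grab_frame("scene"); w=optics.grab_frame("wrist"); t=optics.grab_frame("top")
o=ctrl.get_obs(); print(o["ee_pos"]); e=np.array(o["ee_pos"])-[0,0,.08]
c=np.zeros((500,800,3),np.uint8)
u,v=map(int,proj(optics.camera_params("scene"),e)); a=a[max(v-50,0):v+50,u-40:u+40]; c[:,:400]=cv2.resize(a,(400,500),interpolation=3)
c[:300,400:]=cv2.resize(w[150:450,140:540],(400,300))
cv2.imwrite("pics/s2.png",c)
E
```

```text
[ 0.4598115  -0.20521062  0.30468513]
```

View pics/s2.png

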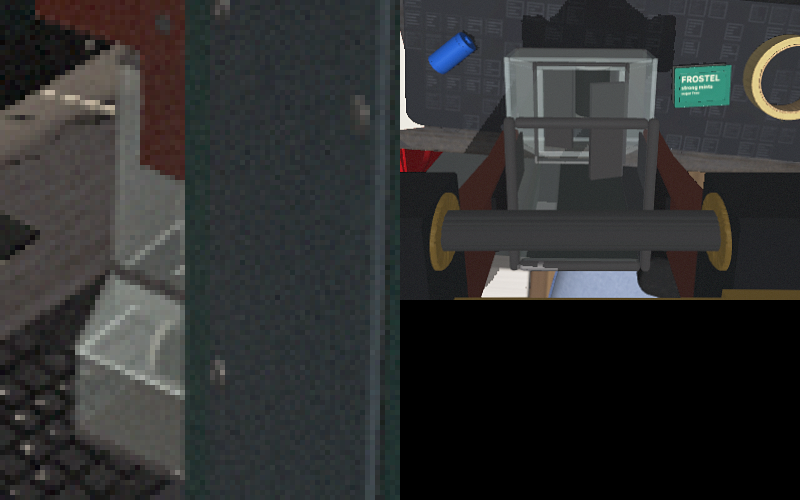

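The upper ledge, wrist crop (605,130), is now empty, so the battery has moved down. Scene crop (160,345) shows a steel end edge low in the bottle, but the arm hides the rest. Now the opposite kick to clear the lower ledge, then I'll carry the bottle towards the tray, where the view is free.

Call:
arm_command --grip '[1,1,1,1,1,1,1,1,1,1]' --pt "0 2 0" --pt "0 4.5 0" --pt "0 -4.5 0" --pt "0 -2 0" --pt "0 0 0" --pt "0 0 0" --pt "0 0 0" --pt "0 0 0" --pt "0 0 0" --pt "0 0 0" --yaw '[0,0,0,0,0,0,0,0,0,0]'

```text
time: 7.8
ee_pos: [0.4598, -0.2053, 0.3046]
tool_rot: [-3.139, -0.135, 0.0]
ft_force: [0.3, -0.2, -2.6]
gripper_width: 0.0535
grasp_force: 49.9
```

Call:
arm_command --grip '[1,1,1,1,1,1,1,1,1,1]' --pt "0 -1.5 0" --pt "0 -3 0" --pt "0 -4 0" --pt "0 -4 0" --pt "0 -4 0" --pt "0 -4 0" --pt "0 -4 0" --pt "0 -4 0" --pt "0 -3 0" --pt "0 -1.5 0" --yaw '[0,0,0,0,0,0,0,0,0,0]'

```text
time: 9.05
ee_pos: [0.4306, 0.1254, 0.3047]
tool_rot: [-3.138, -0.138, 0.0]
ft_force: [-1.0, 0.1, -2.6]
gripper_width: 0.0535
grasp_force: 49.9
```

Call:
arm_command --grip '[1,1,1,1,1,1,1,1,1,1]' --pt "0.5 -1.5 0" --pt "1 -1.5 0" --pt "1 -1.5 0" --pt "1 -1.2 0" --pt "1 -0.8 0" --pt "1 0 0" --pt "1 0 0" --pt "0.5 0 0" --pt "0 0 0" --pt "0 0 0" --yaw '[0,0,0,0,0,0,0,0,0,0]'

```text
time: 10.3
ee_pos: [0.4954, 0.1941, 0.3047]
tool_rot: [-3.139, -0.134, 0.001]
ft_force: [0.2, -0.6, -2.9]
gripper_width: 0.0536
grasp_force: 49.9
```

```bash
python3 - <<'E'
from h import *
a=optics.grab_frame("scene"); w=optics.grab_frame("wrist"); t=optics.grab_frame("top")
o=ctrl.get_obs(); print(o["ee_pos"],o["time"]); e=np.array(o["ee_pos"])-[0,0,.08]
c=np.zeros((600,800,3),np.uint8)
u,v=map(int,proj(optics.camera_params("scene"),e)); print(u,v); v0=max(v-60,0);a=a[v0:v0+120,u-40:u+40]; c[:,:400]=cv2.resize(a,(400,600),interpolation=3)
c[:300,400:]=cv2.resize(w[150:450,140:540],(400,300))
u,v=map(int,proj(optics.camera_params("top"),e)); c[300:,400:]=cv2.resize(t[v-45:v+45,u-60:u+60],(400,300),interpolation=3)
cv2.imwrite("pics/s3.png",c)
E
```

```text
[0.49537226 0.19425194 0.30476711] 10.45
221 272
```

View pics/s3.png

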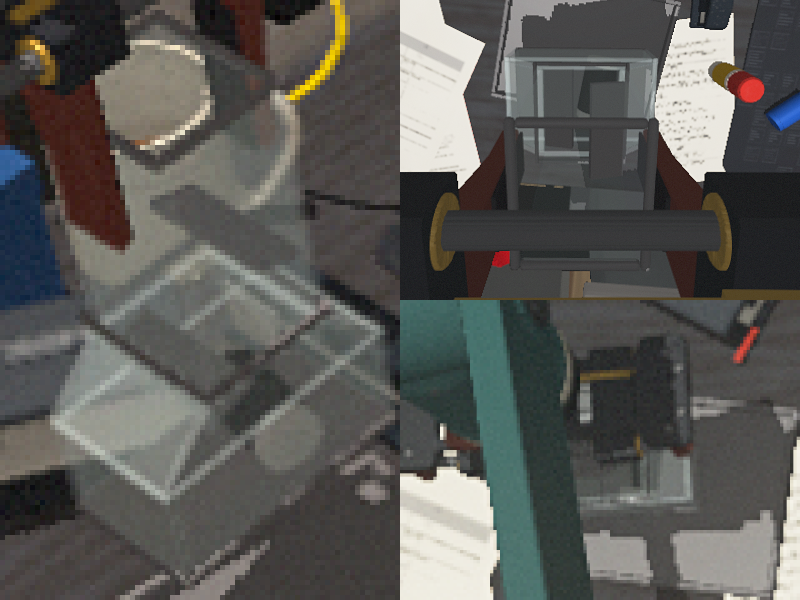

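The scene crop shows both ledges free. The battery's black jacket (260,400) and steel end (288,437) are low in the bottle. I'll check its height numerically.

```bash
python3 - <<'E'
from h import *
s=optics.camera_params("scene"); e=np.array([.4954,.1942,.3047]); b=e-[0,0,.16]
bx=np.array([-.086,.996,0]); by=np.array([-.996,-.086,0])
o,d=ray(s,181+288/5,212+437/5)
q=o+d*((b+.025*by-o)@by)/(d@by)-b; print("battery end in bottle frame x,z",q@bx,q[2])
for n,c in(("bottom near corner",(185,575)),):
    print(n,np.round(((np.array(proj(s,b-[0,0,0]+.052*bx+.0305*by))-[181,212])*5),0))
# tray centre/yaw
t=optics.camera_params("top")
T=[onz(t,155+x/5,175+y/4.8,.018) for x,y in((125,206),(477,243),(438,514),(80,470))]
print("tray centre top",np.mean(T,0)); S=[onz(s,u,v,.018) for u,v in((246,306),(297,347),(215,396),(180,348))];print(np.mean(S,0))
E
```

```text
battery end in bottle frame x,z -0.005439357186015829 0.024267115520035937
bottom near corner [189. 590.]
tray centre top [0.50145067 0.19002937 0.018     ]
[0.50030968 0.19904463 0.018     ]
```

The battery is in the body (z ≈ 24 mm). I'll lower the bottle over the tray centre.

Call:
arm_command --grip '[1,1,1,1,1,1,1,1,1,1]' --pt "0.3 0.1 0.7" --pt "0.2 0.1 1.5" --pt "0 0 2" --pt "0 0 2" --pt "0 0 2" --pt "0 0 2" --pt "0 0 1.3" --pt "0 0 0.7" --pt "0 0 0.4" --pt "0 0 0" --yaw '[0,0,0,0,0,0,0,0,0,0]'

```text
time: 11.7
ee_pos: [0.501, 0.1928, 0.1788]
tool_rot: [-3.139, -0.135, -0.0]
ft_force: [0.0, 0.6, -2.6]
gripper_width: 0.0535
grasp_force: 49.9
```

Call:
arm_command --grip '[1,1,1,1,1,1,1,1,1,1]' --pt "0 0 0.2" --pt "0 0 0.2" --pt "0 0 0.2" --pt "0 0 0.1" --pt "0 0 0.1" --pt "0 0 0.1" --pt "0 0 0.1" --pt "0 0 0.1" --pt "0 0 0" --pt "0 0 0" --yaw '[0,0,0,0,0,0,0,0,0,0]'

```text
time: 12.95
ee_pos: [0.5009, 0.1928, 0.1677]
tool_rot: [-3.139, -0.135, -0.0]
ft_force: [-1.0, -0.4, -2.3]
gripper_width: 0.0534
grasp_force: 49.9
```

Call:
arm_command --grip '[1,1,1,1,1,1,1,1,1,1]' --pt "0 0 0.05" --pt "0 0 0.05" --pt "0 0 0.05" --pt "0 0 0.05" --pt "0 0 0.05" --pt "0 0 0" --pt "0 0 0" --pt "0 0 0" --pt "0 0 0" --pt "0 0 0" --yaw '[0,0,0,0,0,0,0,0,0,0]'

```text
time: 14.2
ee_pos: [0.5009, 0.1928, 0.1652]
tool_rot: [-3.139, -0.135, -0.0]
ft_force: [-0.2, -0.2, -1.5]
gripper_width: 0.0535
grasp_force: 49.9
```

Call:
arm_command --grip '[1,1,1,1,1,1,1,1,1,1]' --pt "0 0 0.05" --pt "0 0 0.05" --pt "0 0 0" --pt "0 0 0" --pt "0 0 0" --pt "0 0 0" --pt "0 0 0" --pt "0 0 0" --pt "0 0 0" --pt "0 0 0" --yaw '[0,0,0,0,0,0,0,0,0,0]'

```text
time: 15.45
ee_pos: [0.5009, 0.1928, 0.1652]
tool_rot: [-3.139, -0.135, -0.001]
ft_force: [-2.6, -1.3, 8.0]
gripper_width: 0.0532
grasp_force: 49.9
```

Contact with the tray floor is at TCP z = 0.165, exactly as expected. I'll release and rise.

Call:
arm_command --grip '[1,0.6,0.3,0,-0.3,-0.6,-1,-1,-1,-1]' --pt "0 0 -0.1" --pt "0 0 0" --pt "0 0 0" --pt "0 0 0" --pt "0 0 0" --pt "0 0 0" --pt "0 0 0" --pt "0 0 0" --pt "0 0 0" --pt "0 0 0" --yaw '[0,0,0,0,0,0,0,0,0,0]'

```text
time: 16.7
ee_pos: [0.5008, 0.1928, 0.1652]
tool_rot: [-3.139, -0.135, 0.0]
ft_force: [0.1, -0.6, 0.4]
gripper_width: 0.0879
grasp_force: 0.0
```

Call:
arm_command --grip '[-1,-1,-1,-1,-1,-1,-1,-1,-1,-1]' --pt "0 0 -1" --pt "0 0 -1" --pt "0 0 -2" --pt "0 0 -2" --pt "0 0 -2" --pt "0 0 -2" --pt "0 0 -2" --pt "0 0 -1" --pt "0 0 0" --pt "0 0 0" --yaw '[0,0,0,0,0,0,0,0,0,0]'

```text
time: 17.95
ee_pos: [0.5004, 0.1927, 0.2946]
tool_rot: [3.139, 0.135, -0.002]
ft_force: [0.2, -0.3, -0.5]
gripper_width: 0.0877
grasp_force: 0.0
```

```bash
python3 - <<'E'
from h import *
cv2.imwrite("pics/end.png",cv2.resize(optics.grab_frame("scene")[180:440,120:440],(738,600),interpolation=3))
E
```

```text
(no output)
```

View pics/end.png

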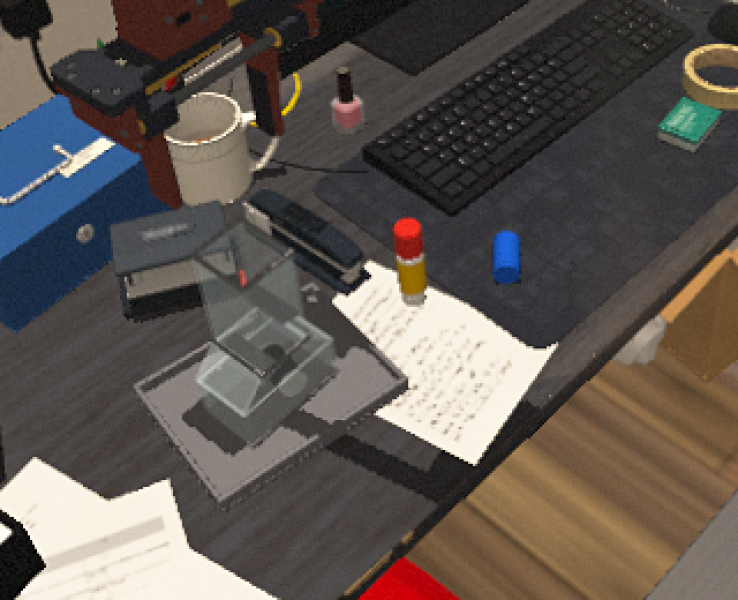

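The bottle stands upright in the tray (260,380) with the battery low in its body at about (295,383). The glue stick, stapler, tin and tape are where they were, and the gripper is clear.

```bash
python3 -c "
from cell import job; print(job.close_job())"
```

```text
the job is handed in; nothing more can be done
None
```

I handed the job in with the battery in the bottle's body and the bottle upright and released in the tray. The bystanders looked unmoved in the last picture. The arm commands can't tilt the tool, so I freed the battery with sharp side-to-side shakes in the shoulder plane instead of leaning the bottle over. The hand-in gave no verdict.

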